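# Unhasp a steriliser container and hold its lid up level

### The arm

A 6-joint arm with a two-finger parallel gripper is mounted at the origin on a cart in front of the work surface, level with it; the furniture and walls round the work are solid. World frame = base frame: x ahead of the robot, y to its left, z up, the work surface at z = 0. Lengths are in mm, angles in degrees, forces in N, time in s.
With the tool pointing down it reaches from about 250 to 800 mm from the base axis. Payload 3.9 kg.
Tool frame: the origin (TCP) lies midway between the tips of the shut fingers; the grasp point (between the pads) lies 19 mm behind it; z points along the fingers, y is the line along which they close (so a half turn about z gives the same grasp; the last joint's range is limited). The gripper opens to 85 mm and grips with 20 to 120 N. Pads are 22 mm wide; open, the fingers measure 114 mm over their backs; the gripper's body (76 mm by 85 mm) begins 54 mm behind the grasp point. The pads swing forward as they close: fully open they stand 13 mm farther back than shut.
Start: joints at [66.692, 14.897, -7.913, 67.191, 0, 90], TCP at [207.723, 482.148, 231.304] pointing down, gripper open.
Joint ranges: [-159.42, 159.42], [-47.68, 98.78], [-73.54, 78.23], [-108.79, 121.32], [-90, 84.71], [-180, 180]. Speed limits (degrees/s): [147.25, 147.25, 180, 180, 180, 180].

### API

Orientations are given as [roll, pitch, yaw] about the fixed x, y, z axes, in that order (R = Rz(yaw) Ry(pitch) Rx(roll)).
In Python, from cell import * gives the robot as it stands. The module is installed in compiled form; this text tells all that it offers. Calls block until the motion is done:
- move_pose(position, orientation): joint-space move of the TCP to a pose.
- move_straight(position, attitude=None, v=150, contact_N=None): straight line of the TCP; attitude=None keeps the orientation; v is the mean speed in mm/s. With contact_N (N) it stops when the force on the tool has changed by that much, and returns True; else False.
- goto_joints(angles): joint-space move.
- gripper_to(opening, grip_force=None): finger opening in mm; grip_force is the grip in N (None keeps the last); returns when the fingers have stopped.
- pause(seconds).
- ik(position, orientation): joint angles nearest the present ones, or None.
- state(): the state.
- read_camera(name): name is "scene" or "top" or "wrist"; returns a dict with "pixels" (400x640x3 uint8, blue, green, red), "range_z" (400x640 float32, mm along the optical axis (not along the pixel's ray), 0 where there is no reading), "fx", "fy", "cx", "cy" (pixels), "distortion" ([k1, k2, p1, p2, k3] as OpenCV has them; the pictures are not rectified), "pose" (4x4, takes a point from camera to world coordinates); the wrist camera has in their place "mount" (4x4, takes a point from camera to tool coordinates, whose origin is the TCP and whose axes are the flange's). Camera axes: x right, y down, z forward; pixel columns grow to the right and rows downward; lengths in mm; the calibration is good to about 2 mm. A picture is of the moment at which its call begins: read the wrist's pose just before it.
A pose or a line that the arm cannot do raises IKError and nothing moves.
- job_done(): hands the job in; it is judged then, once.
Trained networks look in a picture, given as the dict that the camera call returned (one of the last four; its "shot" number tells which), for a name from the list of things; names that differ only in an ending like _2 or _b are one class to them, and where a whole thing is asked for, a point or a joint stands for the part that bears it (a point fixed in the world has none). Each returns a list of dicts, best first, with "p" (0 to 1); they miss things now and then, are a little off and sometimes report something else, mostly with a low value. They report only what shows in the picture. A call takes as long as a camera call.
- boxes_of(picture, label): "position" ([x, y, z] in mm, in world coordinates, good to about 4 mm: the middle of the surface that is visible of it).
The state is a dict: "clock": time; "joint_positions": joint angles; "dq": joint speeds; "joint_efforts": joint torques, N m; "ee_pos": TCP position; "ee_rot": TCP orientation; "wrist_force": force on the tool from outside, world axes, zero at the start; "ft_torque": the same for the moment, N m; "gripper_width": finger opening in mm; "gripper_force": force on a finger pad.
Only numpy, scipy, OpenCV 4.12 (cv2) and the standard library are available. Lean on these libraries where they do the work, as an engineer would, in place of code of your own. Each camera call takes 0.05 s, during which the arm holds its last target. There are 200 camera calls.

### The job

Swing the hasp on the front of the steriliser container off the staple and right down out of the way, then lift the lid by its handle, up to at least 10 cm clear of the container, so that the instrument case inside can be taken out. Keep the lid level throughout, finish while holding it still in the air in the gripper, and leave the other things on the table where they are.

Things in the scene. Friction and masses are not known exactly. Their poses are not given: they have to be found in the camera images.
- container: Base of a plain aluminium steriliser container: open box 130 mm (its x) by 200 mm (its y) by 70 mm high, fixed to the table. Origin: centre of its underside, on the table; z up. Its -x face is the front: it carries the hasp and looks towards the robot, turned up to 30 degrees either way.
- lid: Lift-off aluminium lid, 139 x 209 mm, about 0.35 kg, no hinge. Origin: centre of the underside of its 4 mm top plate, resting on the rim 70 mm above the table (centre of mass close by); axes as the container's. A 12 mm skirt hangs round the rim with 2 mm play. A staple sticks 15 mm out of the front skirt through the hasp's slot: the lid comes up only with the hasp off.
- lid_handle (a point): Middle of the lid's bar handle, 39 mm above the lid's origin (109 mm above the table when seated). Bar 12 mm wide (lid x), 14 mm high, 93 mm long (lid y), on posts at its ends (75 mm free between), 28 mm clear above the top plate. Pinch it from above across its width.
- hasp (a joint): Angle of the hinged steel hasp (60 g) on the container's front. 0: shut, upright against the lid's front skirt, staple through its slot. Grows as the free end swings outward from the container and down, to the stop at 1.9 (sticking out, drooping). Light friction keeps it shut; pushed out beyond about 0.6 rad it falls open to the stop by its own weight.
- hasp_hinge (a point): Hinge axis of the hasp: runs along the container's y, 73.5 mm in front of its centre, 38 mm above the table.
- hasp_tab (a point): Middle of the rolled edge (6 mm thick, 30 mm long along the container's y) at the hasp's free end, 65 mm from the hinge. Shut, it stands 103 mm above the table, 29 mm above the lid's top and 78 mm in front of the lid's middle; push its inner side outward from above the lid. The tab below it is 3 mm thick, 30 mm wide.
- loose_bottle_white: Bystander: white round bottle, 54 mm wide, 124 mm tall. Origin: centre of its underside. To be left where it is.
- loose_bottle_amber: Bystander: amber glass bottle with a screw cap, 49 mm wide, 116 mm tall, behind the container. Origin: centre of its underside. To be left where it is.
- loose_wind_timer: Bystander: round wind-up timer with a knob, 62 mm wide, 42 mm tall. Origin: centre of its underside. To be left where it is.
- loose_plaster_roll_1: Bystander: roll of plaster tape lying flat, 58 mm wide, 25 mm tall. Origin: centre of its underside. To be left where it is.
- loose_syringe_1: Bystander: syringe lying flat, 126 x 22 x 14 mm. Origin: centre of its underside. To be left where it is.

How it is judged (in metres and radians):
On the way, in this order (a step that is already met when the one before it is completed fails the run):
1. the hasp is swung off the staple, out and down, with the lid still seated on the container (value of joint hasp above 1.3 rad and z of lid in the frame of container below 0.08 m), for 0.2 s.
2. the lid is lifted clear of the container in the gripper (z of lid in the frame of container above 0.11 m and contact force between the fingers and lid above 1 N), for 0.2 s.
At the end, for the whole second after the job is handed in: The lid is held in the gripper by its handle (grip within 60 mm of the handle middle), at least 95 mm above its seat on the container, level within 0.1 rad (6 degrees), still (under 20 mm/s and 0.1 rad/s), touching no part of the container, and the hasp hangs open (over 1.3 rad) (distance between the grasp point and lid_handle below 0.06 m and z of lid in the frame of container above 0.165 m and angle between lid's own z axis and vertical below 0.1 rad and linear speed of lid below 0.02 m/s and angular speed of lid below 0.1 rad/s and contact force between the fingers and lid above 1 N and contact force between lid and container below 0.1 N and value of joint hasp above 1.3 rad); the arm keeps its last pose, push and grip.
It fails at once if the lid is tipped by more than 0.3 rad (17 degrees) (angle between lid's own z axis and vertical above 0.3 rad).
It fails at once if a bystander is moved by more than 30 mm (distance of any of loose_bottle_white, loose_bottle_amber, loose_wind_timer, loose_plaster_roll_1, loose_syringe_1 from where it was at the start of the episode above 0.03 m).
It also fails if it takes over 40 s, if anything falls off the work surface, if the arm or the gripper's body presses on something with over 40 N, if the wrist force passes 120 N, or if a joint passes its speed limit or range.

## Working session

There is one attempt and no reset: what is moved stays moved. The work goes in short steps, each a Python script; the robot and the scene stay as the last script left them, time stands still between calls to the robot, and variables do not carry over. Pictures are saved under pics/ and viewed, at most 10 in all, crops included, and the job is handed in when it is done.

```bash
mkdir -p pics; python3 - <<'E'
from cell import *
import cv2,numpy as np
s=state();print(s['clock'],s['ee_pos'],s['ee_rot'])
for n in("scene","top"):
    c=read_camera(n);cv2.imwrite(f"pics/{n}.png",c["pixels"])
    for l in("container","lid","lid_handle","hasp","hasp_tab","loose_bottle_white","loose_bottle_amber","loose_wind_timer","loose_plaster_roll_1","loose_syringe_1"):
        print(n,l,[(np.round(d["position"]).tolist(),round(d["p"],2)) for d in boxes_of(c,l)[:2]])
    np.savez(f"{n}.npz",**{k:np.array(v) for k,v in c.items()})
E
```

```text
0.0 [207.42600555 481.53704854 230.45057425] [-1.79886143e+02 -5.95235234e-04  1.56694457e+02]
scene container [([503.0, -76.0, 41.0], 0.79)]
scene lid [([541.0, -5.0, 73.0], 0.86)]
scene lid_handle [([537.0, 4.0, 80.0], 0.7), ([348.0, 164.0, 8.0], 0.54)]
scene hasp [([469.0, 24.0, 76.0], 0.58)]
scene hasp_tab []
scene loose_bottle_white [([432.0, -319.0, 82.0], 0.79)]
scene loose_bottle_amber [([731.0, 131.0, 68.0], 0.78)]
scene loose_wind_timer [([382.0, -208.0, 27.0], 0.81), ([541.0, -6.0, 76.0], 0.22)]
scene loose_plaster_roll_1 [([738.0, 222.0, 27.0], 0.57)]
scene loose_syringe_1 [([347.0, 165.0, 12.0], 0.62)]
top container [([514.0, 22.0, 42.0], 0.53)]
top lid [([548.0, 24.0, 74.0], 0.85)]
top lid_handle [([542.0, 25.0, 74.0], 0.68)]
top hasp [([468.0, 32.0, 93.0], 0.46)]
top hasp_tab [([466.0, 32.0, 99.0], 0.53)]
top loose_bottle_white [([442.0, -301.0, 90.0], 0.84)]
top loose_bottle_amber [([729.0, 131.0, 81.0], 0.62)]
top loose_wind_timer [([385.0, -191.0, 30.0], 0.87), ([750.0, 223.0, 27.0], 0.35)]
top loose_plaster_roll_1 [([750.0, 225.0, 25.0], 0.81)]
top loose_syringe_1 [([348.0, 178.0, 15.0], 0.67)]
```

```bash
cat > h.py <<'E'
import cv2,numpy as np
def cloud(c,pose):
    z=np.asarray(c["range_z"]);v,u=np.nonzero(z>0);z=z[v,u]
    K=np.array([[c["fx"],0,c["cx"]],[0,c["fy"],c["cy"]],[0,0,1]],float)
    n=cv2.undistortPoints(np.stack([u,v],1).astype(float)[:,None],K,np.asarray(c["distortion"],float))[:,0]
    P=np.c_[n*z[:,None],z]
    return P@pose[:3,:3].T+pose[:3,3]
def rect(P,lo,hi,c,r):
    m=(P[:,2]>lo)&(P[:,2]<hi)&(np.hypot(P[:,0]-c[0],P[:,1]-c[1])<r)
    return m.sum(),np.median(P[m],0).round(1),cv2.minAreaRect(P[m][:,:2].astype(np.float32))
E
python3 - <<'E'
from h import *
for n in("top","scene"):
    c=np.load(n+".npz");P=cloud(c,c["pose"])
    print(n,"lid",rect(P,67,82,(545,25),150))
    print("handle",rect(P,98,125,(545,25),55))
    print("tab",rect(P,90,115,(467,30),35))
    print("floor",np.median(P[np.abs(P[:,2])<15],0))
E
```

```text
top lid (np.int64(4575), array([542.8,  23.7,  74.5]), ((542.9672241210938, 23.469200134277344), (209.30364990234375, 145.1366424560547), 84.7945785522461))
handle (np.int64(207), array([544.7,  23.4, 114.5]), ((545.6686401367188, 22.795381546020508), (92.57141876220703, 12.024606704711914), 84.68618774414062))
tab (np.int64(44), array([464.6,  31.2, 103.3]), ((465.73883056640625, 29.71508026123047), (28.56026840209961, 7.117885589599609), 89.62445068359375))
floor [440.51784808 -89.94429048   0.66711926]
scene lid (np.int64(2364), array([533.7,   2.4,  74.2]), ((539.6902465820312, 21.198829650878906), (212.9185333251953, 147.05795288085938), 84.77835083007812))
handle (np.int64(138), array([540.4,  10.8, 113.4]), ((543.0184936523438, 20.079509735107422), (95.65653991699219, 11.824438095092773), 84.66014099121094))
tab (np.int64(22), array([461.8,  25.3, 103.7]), ((462.2723083496094, 28.431169509887695), (31.745668411254883, 5.554872035980225), 84.09615325927734))
floor [ 4.31659227e+02 -1.87119423e+02 -3.13453257e-01]
```

View pics/top.png

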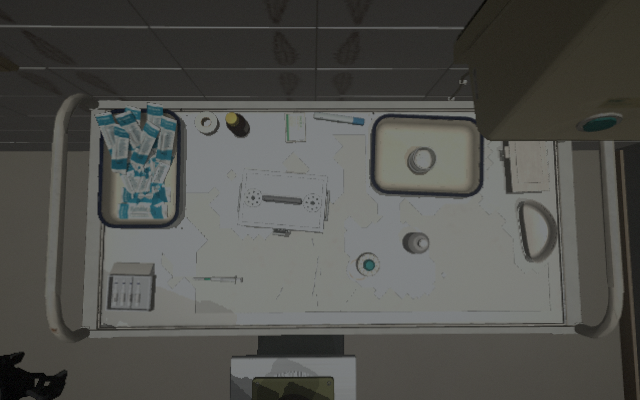

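View pics/scene.png

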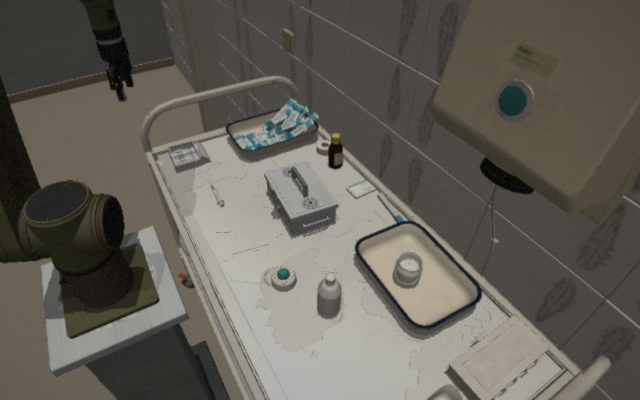

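Both views show the container at about (283,200) in top and (302,195) in scene, hasp on the robot side, with nothing close by. The handle is at (545,23), the yaw is about -5.3°, and the tab at (466,30,103) fits the given geometry. I'll move above it and refine with the wrist camera.

```bash
python3 - <<'E'
from cell import *
from h import *
from scipy.spatial.transform import Rotation as R
gripper_to(0)
move_pose([500,26,300],[180,0,84.7])
s=state();print(s['clock'],s['ee_pos'],s['ee_rot'],s['joint_positions'],s['gripper_width'])
c=read_camera("wrist");cv2.imwrite("pics/w1.png",c["pixels"])
T=np.eye(4);T[:3,:3]=R.from_euler('xyz',s['ee_rot'],degrees=True).as_matrix();T[:3,3]=s['ee_pos']
P=cloud(c,T@np.array(c["mount"]))
print("lid",rect(P,67,82,(545,25),150))
print("handle",rect(P,100,125,(545,25),55))
print("tab",rect(P,90,115,(467,30),35))
E
```

```text
3.8333 [499.88731913  26.77970709 299.8561555 ] [-1.79982907e+02 -1.64748342e-02  8.47786751e+01] [ 3.05447965e+00  1.13392918e+01 -2.45713458e+00  7.62181171e+01
  1.87635871e-02  9.82757997e+01] -0.20924216187022185
lid (np.int64(16677), array([542.7,  37.1,  75.6]), ((542.1469116210938, 22.840850830078125), (208.02024841308594, 146.7568359375), 84.59233093261719))
handle (np.int64(883), array([544.7,  26.5, 115.7]), ((545.2330932617188, 23.2011661529541), (91.27374267578125, 12.144015312194824), 84.70856475830078))
tab (np.int64(203), array([465.5,  30.3, 104.5]), ((465.34442138671875, 29.673358917236328), (29.60366439819336, 8.449034690856934), 82.50279235839844))
```

View pics/w1.png

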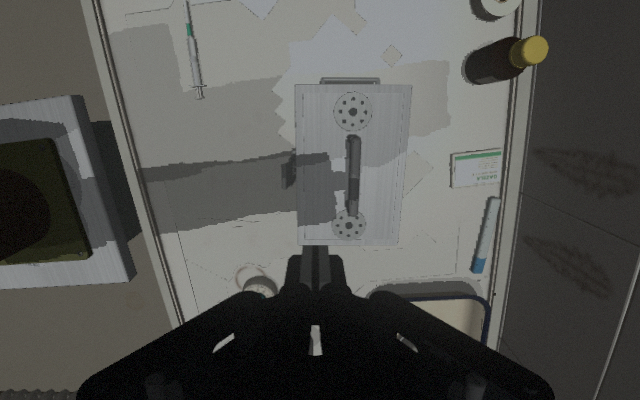

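The wrist view (handle at about (353,175), tab at about (290,168)) agrees: handle (545.2,23.2), yaw -5.3°. Next I push the hasp open.

```bash
cat >> h.py <<'E'
a=np.radians(-5.3);H=np.array([545.2,23.2])
def L(x,y,z): # lid-frame offsets from the handle -> world
    return [H[0]+x*np.cos(a)-y*np.sin(a),H[1]+x*np.sin(a)+y*np.cos(a),z]
E
python3 - <<'E'
from cell import *
from h import *
A=[180,0,84.7]
move_straight(L(-43,0,300),A,v=200)
move_straight(L(-43,0,130),v=150)
print(move_straight(L(-43,0,91),v=60,contact_N=6))
def p(t):
    s=state();print(t,s['clock'],np.round(s['ee_pos'],1),np.round(s['wrist_force'],1))
p('down')
move_straight(L(-75,0,91),v=50);p('push1')
move_straight(L(-118,0,89),v=80);p('push2')
move_straight(L(-140,0,78),v=80);p('push3')
pause(.4)
move_straight(L(-140,0,200),v=150)
move_straight(L(-60,0,300),v=150)
s=state();c=read_camera("wrist");cv2.imwrite("pics/w2.png",c["pixels"])
from scipy.spatial.transform import Rotation as R
T=np.eye(4);T[:3,:3]=R.from_euler('xyz',s['ee_rot'],degrees=True).as_matrix();T[:3,3]=s['ee_pos']
P=cloud(c,T@np.array(c["mount"]))
print("handle",rect(P,100,125,(545,25),55))
print("hasp",rect(P,10,50,L(-125,0,0),50),rect(P,90,115,(467,30),35)[0] )
p('')
E
```

```text
False
down 6.2167 [502.5  27.2  91. ] [-0.2  0.4  0.3]
push1 7.0083 [470.9  30.1  91.2] [1.7 0.2 0.1]
push2 7.7 [428.3  34.2  89.3] [-0.8 -0.7  0.6]
push3 8.1583 [406.1  36.1  78. ] [0.1 0.4 0.6]
handle (np.int64(904), array([544.5,  26.7, 115.7]), ((545.3152465820312, 22.917316436767578), (91.92808532714844, 12.358137130737305), 84.63052368164062))
hasp (np.int64(742), array([436.4,  34. ,  27.8]), ((440.3168029785156, 31.923500061035156), (36.28583526611328, 59.98387908935547), 83.340576171875)) 0
 10.575 [484.4  28.7 299.1] [-0.2  0.3 -0.2]
  return _methods._mean(a, axis=axis, dtype=dtype,
  ret = um.true_divide(
```

View pics/w2.png

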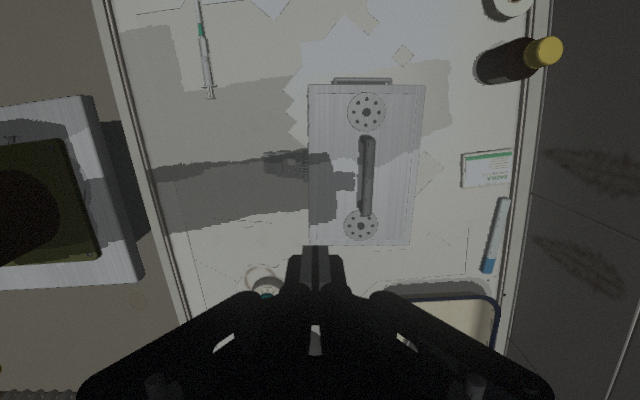

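The hasp now lies out and drooping (about (285,163) in the picture, at z≈28), and the lid has not moved. Next I grip and lift.

```bash
python3 - <<'E'
from cell import *
from h import *
from scipy.spatial.transform import Rotation as R
def p(t):
    s=state();print(t,s['clock'],np.round(s['ee_pos'],1),np.round(s['wrist_force'],1),round(s['gripper_width'],1),round(s['gripper_force'],1));return s
gripper_to(50)
move_straight(L(0,0,300),[180,0,84.7],v=150)
move_straight(L(0,0,140),v=150)
print(move_straight(L(0,0,90),v=60,contact_N=8));p('down')
gripper_to(0,70);p('grip')
q=state()['ee_pos']
move_straight([q[0],q[1],q[2]+25],v=35);p('up')
move_straight([q[0],q[1],q[2]+130],v=80);pause(.5);s=p('top')
c=read_camera("wrist");cv2.imwrite("pics/w3.png",c["pixels"])
T=np.eye(4);T[:3,:3]=R.from_euler('xyz',s['ee_rot'],degrees=True).as_matrix();T[:3,3]=s['ee_pos']
P=cloud(c,T@np.array(c["mount"]))
m=(np.hypot(*(P[:,:2]-H).T)<120)&(abs(P[:,2]-204)<20);Q=P[m]
k=np.linalg.lstsq(np.c_[Q[:,:2]-H,np.ones(len(Q))],Q[:,2],rcond=None)[0];print("plane",k,len(Q))
print("hasp",rect(P,10,50,L(-125,0,0),50))
c=read_camera("scene");cv2.imwrite("pics/s3.png",cv2.resize(c["pixels"][80:320,160:480],(800,600)))
E
```

```text
False
down 13.8583 [545.6  23.2  90.3] [-0.2 -0.1  0.7] 49.9 0.0
grip 14.2917 [545.5  23.2  90.5] [-0.8 -0.3  2.8] 11.2 70.0
up 15.175 [545.3  23.2 115.4] [ 0.1  0.3 -2.7] 10.7 69.1
top 17.1417 [545.5  23.2 220.5] [-0.  -0.1 -3.1] 10.6 69.1
plane [2.45657025e-03 4.69993799e-04 2.05507673e+02] 53422
hasp (np.int64(0), array([nan, nan, nan]), ((0.0, 0.0), (0.0, 0.0), 0.0))
  return _methods._mean(a, axis=axis, dtype=dtype,
  ret = um.true_divide(
```

View pics/s3.png

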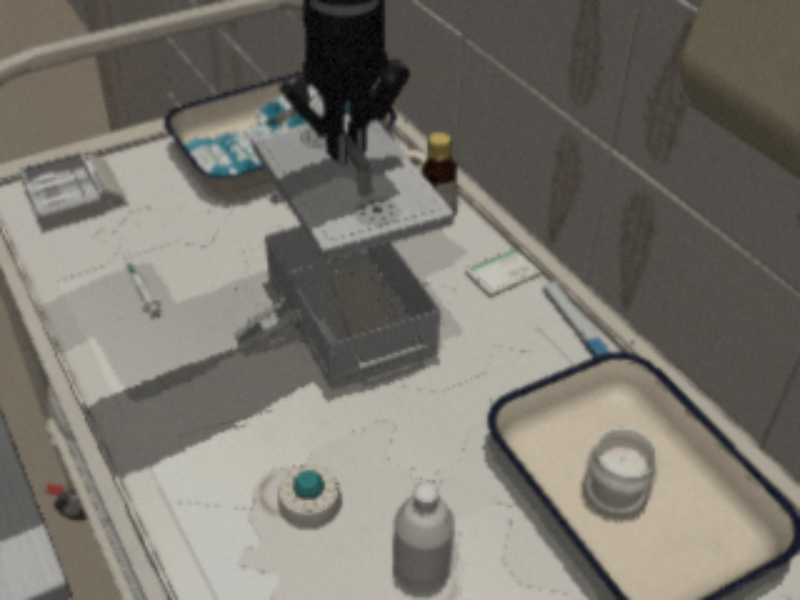

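The lid hangs level (tilt under 0.003 rad) at about (355,185), 130 mm up. The container is open at (350,300), the hasp is out and down at (265,320), and the bystanders have not moved.

```bash
python3 -c "
from cell import *
print(job_done())"
```

```text
the job is handed in; nothing more can be done
None
```

I swung the hasp open and down, and the lid is held level and still in the gripper about 130 mm above its seat, with the other items untouched; the job is handed in, but no verdict came back.

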